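# Refit the lid on the revolving topping caddy and hold its hinge for the pin

## Task

Turn the revolving topping caddy until its one well without a lid clicks into the front station, over the index block of the base. Then take that well's lid out of the draining rack and lower it upright onto the well's hinge, with its lipped underside facing outward, away from the carry handle, so that its knuckles seat between the well's knuckles and the pin holes line up. Do not let go: finish while holding the lid there, upright and still, ready for someone to push in the hinge pin, and leave the other things where they are.

Things in the scene. Friction and masses are not known exactly. Their poses are not given: they have to be found in the camera images.
- carousel (a joint): turn of the caddy's table, rad, growing counter-clockwise seen from above; starts at 0.5 to 1.3. 0: the well without a lid is at the front station, over the base's index block. A sprung ball detent pulls the table in over the last 0.06 rad; there is one every 90 degrees. Turning takes 0.1 N m, the ribs of a detent about 0.5 N m; elsewhere the table stays where it is left
- caddy_handle (a point): middle of the caddy's carry handle, on the table's turning axis: a black bar 78 mm long, 14 mm wide, 24 mm high, its middle 163 mm above the work surface, on two steel uprights 60 mm apart. It turns with the table: x along the bar, pointing away from the well without a lid, z up
- caddy_hinge (a point): middle of the pin axis of the hinge on the open well's inner rim, 68 mm from the table's axis, 127 mm above the work surface. y along the pin, -x outward over the well, z up. Knuckles 14 mm long, 16 mm across, 8 mm holes, ends chamfered, at y = -32, 0, 32 mm; in the two 18 mm gaps a cove with steep flanks catches a lid knuckle up to 8 mm off and seats it, hole in line, on its floor
- lid_knuckles (a point): middle of the pin axis of the loose lid, at its lower edge; 20 mm above the work surface while it stands in the rack. y along the pin axis, z from the knuckles towards the grip, -x the underside with its 10 mm lip. Two knuckles 14 mm long, 16 mm across, at y = -16 and 16 mm; the plate starts 11 mm from the axis
- lid_grip (a point): middle of the lid's black grip strip, 99 mm from the pin axis along the lid's z: 64 mm long (y), 14 mm thick (x), 26 mm deep (z). In the rack it is 119 mm above the work surface, its upper edge 132 mm. Axes as lid_knuckles. Pinched across its thickness, the lid hangs square to the fingers
- lid_underside (a point): a point 12 mm off the lid's middle plane on its lipped underside, 50 mm from the pin axis: shows which way the lid faces
- lid: the loose lid: steel, 116 mm wide, plate 3 mm thick, 0.2 to 0.4 kg; origin and axes as lid_knuckles. It stands upright (leaning up to 3 degrees), knuckles down, in an outer slot of the draining rack (floor 12 mm high) between four wires reaching 72 mm above the work surface
- drain_plate: bystander: perforated steel plate 112 x 78 x 4 mm without grip or knuckles, standing in the other outer slot of the rack, 120 mm from the lid; origin at the middle of its lower edge
- hinge_pin: bystander: the steel hinge pin, 6 mm across, 90 mm long with a bent end, lying on the work surface; origin at its middle
- cup: bystander: clear plastic cup, 86 mm across, 110 mm high; origin at its foot
- soy_dish: bystander: white dish, 90 mm across, 22 mm high; origin at its foot
- paddle: bystander: wooden rice paddle, 180 mm long, lying on the work surface; origin between blade and handle
- caddy_base: the caddy's fixed base; origin on the table's axis at the work surface, -x points to its front station, where a steel index block 30 mm high stands out 194 mm from the axis. The table on it is a steel disc 356 mm across with four square steel wells in a cross, rims 115 mm above the work surface, hinges and lids up to 135 mm; three wells have their lids shut
- shaker: bystander: small steel spice shaker, 44 mm across, 80 mm high; origin at its foot
There are look-alikes about, which are no part of the job. Leave any purple or red look-alike of the lid alone.

How it is judged:
By the outcome, as a careful person would: the job done as asked, in the order asked, and still so for the second after the job is handed in, while the arm keeps its last pose, push and grip.
It also fails if it takes over 58 s, if anything falls off the work surface, if the arm or the gripper's body presses on something with over 40 N, if the wrist force passes 120 N, or if a joint passes its speed limit or range.

## Robot

A 6-joint arm with a two-finger parallel gripper is mounted at the origin on the work surface. World frame = base frame: x ahead of the robot, y to its left, z up, the work surface at z = 0. Lengths are in mm, angles in rad, forces in N, time in s.
With the tool pointing down it reaches from about 350 to 975 mm from the base axis. Payload 7.1 kg.
Tool frame: the origin (TCP) lies at the very end of the fingers, on their centre line; the grasp point (between the pads) lies 19 mm behind it; z points along the fingers, y is the direction in which the jaws open and shut (so a half turn about z gives the same grasp; the last joint's range is limited). The gripper opens to 88 mm and grips with 3 to 60 N. Pads are 20 mm wide; open, the fingers measure 115 mm over their backs; the gripper's body (75 mm by 178 mm) begins 61 mm behind the grasp point.
Start: joints at [1.25, 0.423, 1.63, -0, 1.089, -0.019], TCP at [185.743, 596.745, 222.675] pointing down, gripper open.
Joint ranges: [-3, 3], [-0.9, 2.11], [0.09, 2.58], [-1.31, 4.45], [0.11, 2.69], [-2.54, 2.54]. Speed limits (rad/s): [2.39, 2.39, 3.01, 3.14, 3.14, 3.14].

## Interface

Orientations are given as a rotation vector (axis times angle).
In Python, from workcell import * gives the robot as it stands.
- The arm moves only by the tool play_rows, never from a script. Its argument "plan" is text: rows parted by semicolons, each of 7 numbers parted by spaces: the finger opening in cm, from 0 to 8.78, then the shift along the tool's x, y, z in cm, then the turn, a rotation vector about the tool's x, y, z in degrees. A call has 1 to 20 rows; each row shifts and turns the commanded pose from where the row before left it, along the tool's axes as they then stand; what a row does not reach is not made up. A row lasts 1/8 s, in which the tool goes at most 62.5 mm and 10.7 degrees, less where a joint would pass 70% of its speed; a pose out of reach is approached as far as the arm can. A call is refused whole if a number of a shift passes 6.25 or a number of a turn 10.7, either way. A call with a gripper value outside its range is refused whole. The fingers move at their own pace and stop on an object; the grip force is fixed at half the most. Time passes only in rows, so rows that do not move let the fingers close. It gives the time, the measured TCP pose, the force and the opening at its end, in the units of the state.
- get_obs(): the state, without advancing time (a new reading comes with each control period).
- get_image(name): name is "scene" or "top"; returns a dict with "pixels" (400x640x3 uint8, red, green, blue), "range_z" (400x640 float32, mm along the optical axis (not along the pixel's ray), 0 where there is no reading), "fx", "fy", "cx", "cy" (pixels), "distortion" ([k1, k2, p1, p2, k3] as OpenCV has them; the pictures are not rectified), "eye" and "attitude" of the camera in the world. Camera axes: x right, y down, z forward; pixel columns grow to the right and rows downward; lengths in mm; the calibration is good to about 2 mm. A picture is of the moment at which its call begins.
- close_job(): hands the job in, once; it reports no verdict.
The state is a dict: "t": time; "qpos": joint angles; "qvel": joint speeds; "joint_torque": joint torques, N m; "ee_pos": TCP position; "orientation": TCP orientation; "ft_force": force on the tool from outside, world axes, zero at the start; "moment": the same for the moment, N m; "width": finger opening in mm.
Only numpy, scipy, OpenCV 4.12 (cv2) and the standard library are available. Lean on these libraries where they do the work, as an engineer would, in place of code of your own. Each camera call takes 0.05 s, during which the arm holds its last target. There are 200 camera calls.

## Working session

There is one attempt and no reset: what is moved stays moved. The work goes in short steps, Python scripts to look and compute and a tool call to move; the robot and the scene stay as the last step left them, time stands still between calls to the robot, and variables do not carry over. Pictures are saved under pics/ and viewed, about 8 in all and at most 12, crops included, and the job is handed in when it is done.

Besides the shell and the picture viewer there is one more tool, called after "Request:" as name(argument=value, ...) on one line, values as JSON. play_rows: Moves the arm, as the interface text tells. Its arguments: {"type":"object","properties":{"plan":{"type":"string"}},"required":["plan"]}

```bash
mkdir -p pics; ls; cat > h.py <<'E'
from workcell import *
import numpy as np, cv2
from scipy.spatial.transform import Rotation as R
def att(im):
    a=np.array(im["attitude"],float)
    return a if a.shape==(3,3) else (R.from_rotvec(a).as_matrix() if a.size==3 else None)
def cloud(im):
    h,w=im["range_z"].shape
    K=np.array([[im["fx"],0,im["cx"]],[0,im["fy"],im["cy"]],[0,0,1]],float)
    u,v=np.meshgrid(np.arange(w),np.arange(h))
    p=cv2.undistortPoints(np.stack([u,v],-1).reshape(-1,1,2).astype(np.float64),K,np.array(im["distortion"],float)).reshape(h,w,2)
    z=im["range_z"][...,None]
    P=np.concatenate([p*z,z],-1)@att(im).T+np.array(im["eye"])
    P[im["range_z"]<=0]=np.nan
    return P
def proj(im,P):
    K=np.array([[im["fx"],0,im["cx"]],[0,im["fy"],im["cy"]],[0,0,1]],float)
    Pc=(np.atleast_2d(P)-np.array(im["eye"]))@att(im)
    return cv2.projectPoints(Pc,np.zeros(3),np.zeros(3),K,np.array(im["distortion"],float))[0].reshape(-1,2)
def save(im,name,crop=None,s=1):
    a=im["pixels"][...,::-1]
    if crop: a=a[crop[1]:crop[3],crop[0]:crop[2]]
    cv2.imwrite(name,cv2.resize(a,None,fx=s,fy=s,interpolation=cv2.INTER_CUBIC))
E
python3 - <<'E'
from h import *
print(get_obs())
for n in("scene","top"):
    im=get_image(n); save(im,f"pics/{n}0.png"); np.savez(f"{n}0.npz",P=cloud(im),pix=im["pixels"])
    print(n,im["eye"],im["attitude"],im["fx"],im["distortion"])
E
```

```text
pics
{'t': 0.0, 'qpos': array([ 1.24999691e+00,  4.23837533e-01,  1.63069367e+00,  1.21088979e-05,
        1.08862319e+00, -1.90322945e-02]), 'qvel': array([ 0.00109643,  0.00023243,  0.00046725, -0.00087057,  0.0002577 ,
        0.00218666]), 'joint_torque': array([ 1.57900737e-03, -5.44625902e+01, -2.73673171e+01,  6.45114155e-02,
        2.27497896e-02, -9.62155173e-05]), 'ee_pos': array([185.5671709 , 596.22089531, 221.90233558]), 'orientation': array([-4.72185490e-01, -3.10562615e+00,  2.41477967e-03]), 'ft_force': array([ 0.24230987, -0.03272375,  0.13344285]), 'moment': array([ 0.03294206, -0.05854092, -0.03993646]), 'width': 87.87142685282453}
scene [895.41407353 709.04587523 844.27661995] [-0.67544031 -2.61442205  1.15682098] 381.8588799941136 [-0.08629775  0.          0.          0.          0.        ]
top [ 364.76983164    2.26622355 1274.74866952] [-2.13944987  2.16659058 -0.15850668] 390.79742748540076 [-0.04481857  0.          0.          0.          0.        ]
```

View pics/scene0.png

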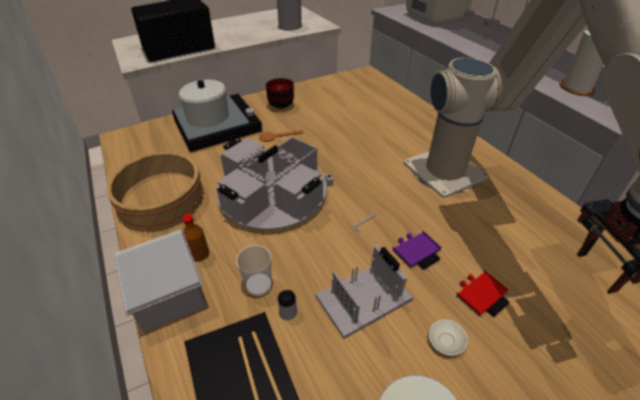

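View pics/top0.png

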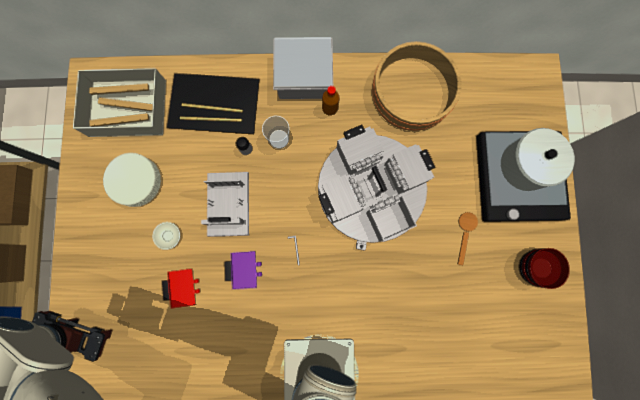

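The scene view shows the rack near (365,300) with the lid (black grip) at (388,262). In the top view the caddy axis is at about (375,185), the open well at (393,222) and the index block at (361,245). The rack is at (228,205), with the lid's dark grip at (218,219).

```bash
python3 - <<'E'
from h import *
im=get_image("top")
save(im,"pics/topcad.png",(300,110,460,260),5)
save(im,"pics/toprack.png",(195,160,265,250),6)
P=cloud(im);pix=im["pixels"].astype(int)
def rep(n,m):
    q=P[m]; print(n,len(q),np.nanmedian(q,0).round(1),np.nanmin(q,0).round(1),np.nanmax(q,0).round(1))
    return q
u,v=np.meshgrid(np.arange(640),np.arange(400))
z=P[...,2]; dark=pix.max(-1)<70
h=rep("handle",dark&(z>150)&(z<190)&(abs(u-376)<25)&(abs(v-185)<25))
xy=h[:,:2]; c=xy.mean(0); w,V=np.linalg.eigh(np.cov((xy-c).T)); print("bar dir",V[:,1],np.sqrt(w)*np.sqrt(12))
# handle via minAreaRect
print(cv2.minAreaRect(xy.astype(np.float32)))
m=(abs(u-373)<65)&(abs(v-185)<70)&(z>15)
# index block
b=rep("block",(abs(u-361)<7)&(abs(v-245)<7)&(z>18)&(z<40)); print(cv2.minAreaRect(b[:,:2].astype(np.float32)))
print("center wells", rep("wellrim",m&(z>100)&(z<140)).mean(0))
g=rep("grip",dark&(z>105)&(z<145)&(u>195)&(u<265)&(v>160)&(v<250)); print(cv2.minAreaRect(g[:,:2].astype(np.float32)))
rep("rackall",(z>8)&(u>195)&(u<262)&(v>160)&(v<245))
hi=(z>60)&(u>195)&(u<262)&(v>160)&(v<245)
for i in range(160,245,3):
    r=hi[i]
    if r.any(): print(i,np.where(r)[0][[0,-1]],P[i][r].mean(0).round(0),z[i][r].max().round(0))
E
```

```text
handle 140 [ 585.7 -179.2  173.7] [ 549.7 -198.3  152.3] [ 622.8 -161.4  181.4]
bar dir [-0.9223694  -0.38630907] [12.97189946 76.64046889]
((586.102783203125, -179.61007690429688), (75.50502014160156, 12.855438232421875), 22.747058868408203)
block 88 [ 400.5 -139.7   29.3] [ 384.7 -158.5   21.2] [ 419.9 -120.5   37.7]
((402.2516784667969, -139.31405639648438), (37.984230041503906, 34.79100799560547), 89.34495544433594)
wellrim 4873 [ 613.4 -149.4  128.8] [ 411.9 -355.2  100. ] [793.8  -3.9 139.9]
center wells [ 608.93329799 -168.7900847   127.41796956]
grip 93 [478.7 288.  131.6] [472.4 259.3 110.8] [485.3 320.2 136.2]
((478.5633239746094, 289.71136474609375), (12.57079792022705, 60.80997085571289), 0.8488348126411438)
rackall 2525 [538.8 289.3  13. ] [436.1 191.5   8. ] [652.8 361.8 136.2]
181 [203 240] [601. 294.  88.] 94.0
184 [207 239] [595. 294.  68.] 73.0
199 [207 239] [547. 277.  69.] 73.0
202 [238 239] [537. 243.  72.] 77.0
217 [209 238] [485. 286. 128.] 134.0
220 [201 242] [477. 283. 119.] 136.0
223 [201 242] [469. 308. 105.] 111.0
```

View pics/topcad.png

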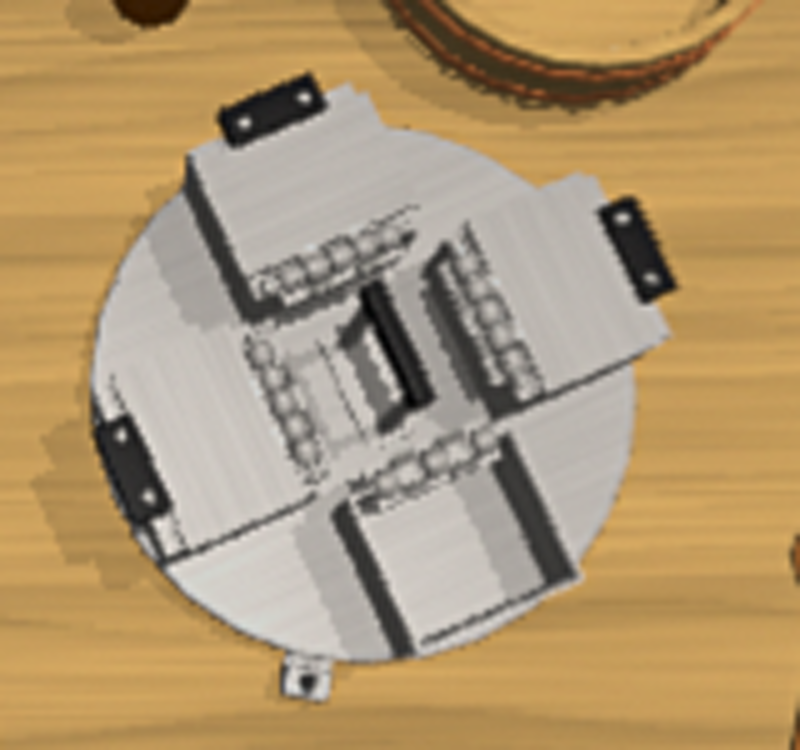

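View pics/toprack.png

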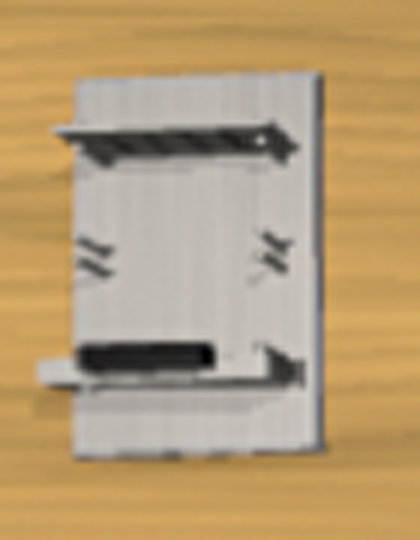

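The caddy crop shows the bar at about 23° and the open well at lower right, with the index block at lower left, so the table needs roughly 0.6 rad clockwise. In the rack crop the grip is at about (145,355), with a lighter strip on its robot-facing side that may be the lip. Next I'll check which way the lid faces and refine the axes.

```bash
python3 - <<'E'
from h import *
from scipy.optimize import least_squares
for n in("top","scene"):
    d=np.load(f"{n}0.npz");P=d["P"];pix=d["pix"].astype(int);z=P[...,2]
    m=(P[...,0]>455)&(P[...,0]<500)&(P[...,1]>220)&(P[...,1]<360)&(z>18)
    q=P[m]; print(n,"lid region",len(q))
    for lo in range(20,140,8):
        s=q[(q[:,2]>=lo)&(q[:,2]<lo+8)]
        if len(s): print(lo,len(s),"x",np.percentile(s[:,0],[0,10,50,90,100]).round(0),"y",s[:,1].min().round(),s[:,1].max().round())
    # disc plane
    hh=z[(abs(P[...,0]-586)<190)&(abs(P[...,1]+179)<190)&(z>8)&(z<60)]
    print("z hist",np.histogram(hh,bins=np.arange(8,62,4))[0])
    r=np.hypot(P[...,0]-586,P[...,1]+179)
    d_=pix.max(-1)<70
    hb=P[d_&(z>165)&(z<185)&(r<60)]
    if len(hb)>10: print("bar",cv2.minAreaRect(hb[:,:2].astype(np.float32)),hb[:,2].mean())
    lg=P[d_&(z>100)&(z<140)&(r>130)&(r<230)]
    # lid grips clustering
    a=np.arctan2(lg[:,1]+179,lg[:,0]-586)
    for k in range(-180,180,30):
        s=lg[(np.degrees(a)>=k)&(np.degrees(a)<k+30)]
        if len(s)>5: print(" lidgrip",k,len(s),s.mean(0).round(1))
d=np.load("top0.npz");P=d["P"];z=P[...,2]
r=np.hypot(P[...,0]-586,P[...,1]+179)
for ang in range(0,360,10):
    pass
m=(z>12)&(z<45)&(r<200)
ed=[]
a=np.degrees(np.arctan2(P[...,1]+179,P[...,0]-586))
for k in range(-180,180,5):
    s=P[m&(a>=k)&(a<k+5)&(r<186)]
    if len(s): 
        rr=np.hypot(s[:,0]-586,s[:,1]+179); i=rr.argmax(); ed.append(s[i])
ed=np.array(ed)
f=least_squares(lambda p:np.hypot(ed[:,0]-p[0],ed[:,1]-p[1])-p[2],[586,-179,178],loss="soft_l1",f_scale=2); print("disc",f.x,np.median(ed[:,2]),len(ed))
s=P[(z>22)&(z<36)&(abs(P[...,0]-402)<30)&(abs(P[...,1]+139)<30)]; print("block",len(s),s.mean(0),np.median(s,0))
E
```

```text
top lid region 254
20 7 x [473. 473. 476. 476. 476.] y 269.0 338.0
28 2 x [473. 473. 473. 473. 473.] y 339.0 342.0
36 5 x [469. 471. 477. 485. 487.] y 234.0 350.0
44 3 x [472. 472. 474. 479. 480.] y 233.0 350.0
52 3 x [471. 472. 476. 486. 489.] y 234.0 350.0
60 3 x [472. 473. 479. 481. 482.] y 233.0 234.0
68 6 x [470. 474. 484. 489. 490.] y 234.0 349.0
76 3 x [469. 469. 471. 473. 474.] y 233.0 349.0
84 1 x [479. 479. 479. 479. 479.] y 234.0 234.0
92 3 x [472. 473. 476. 481. 482.] y 233.0 234.0
100 47 x [467. 470. 472. 479. 481.] y 234.0 349.0
108 56 x [469. 469. 472. 479. 483.] y 233.0 348.0
116 6 x [471. 471. 475. 482. 485.] y 260.0 320.0
124 57 x [473. 473. 479. 485. 485.] y 260.0 324.0
132 50 x [472. 473. 479. 482. 485.] y 261.0 323.0
z hist [  18    6    0   21  582 2136 1388  215   45   46   40   44   43]
bar ((586.0869140625, -179.72926330566406), (75.3717269897461, 12.412759780883789), 23.052021026611328) 174.17177301488587
 lidgrip -90 113 [ 646.6 -335.   134.3]
 lidgrip -60 19 [ 674.7 -321.9  134.2]
 lidgrip 0 114 [ 741.7 -119.3  134.3]
 lidgrip 30 25 [728.8 -90.9 133. ]
 li
[... 826 characters left out ...]
25.0
z hist [  6   5   5  53 147 936 388 119 116 117 123 138 128]
bar ((583.6332397460938, -176.73623657226562), (78.56532287597656, 14.929231643676758), 23.475032806396484) 172.47767001835584
 lidgrip -180 27 [ 431.  -222.5  104.4]
 lidgrip -150 30 [ 463.8 -279.8  103.4]
 lidgrip -90 75 [ 644.9 -332.9  135.2]
 lidgrip -60 44 [ 682.4 -299.2  117.9]
 lidgrip 0 132 [ 744.8 -117.3  129. ]
 lidgrip 30 132 [711.2 -79.1 117.7]
 lidgrip 60 15 [588.6 -42.9 111.2]
 lidgrip 90 200 [537.  -18.6 125. ]
 lidgrip 120 30 [491.1 -34.8 120.8]
disc [ 582.69620281 -179.45177185  174.4645426 ] 29.526640058909948 72
block 158 [ 413.06518061 -142.60653774   30.01901308] [ 416.43363849 -142.61479942   30.35047362]
```

The lip sits at x≈467, toward the robot, with the plate at about 480. So the lid's underside already faces -x and the lid only needs the small front-station yaw. The axis is at about (585.5,-179.3), the bar at about 23° and the front station at about -12°. I'll plan the approach to the handle.

```bash
cat > plan.py <<'E'
from h import *
import sys
def rows(tgts,cm0=None):
    """tgts: list of (x,y,z,yangle_deg,n,width_cm); tool down; prints rows"""
    o=get_obs(); p=np.array(o["ee_pos"]); r=R.from_rotvec(o["orientation"])
    out=[]
    for x,y,z,a,n,w in tgts:
        a=np.radians(a); Y=np.array([np.cos(a),np.sin(a),0]); Z=np.array([0,0,-1.]); 
        rt=R.from_matrix(np.stack([np.cross(Y,Z),Y,Z],1)); p1=np.array([x,y,z])
        for i in range(n):
            k=n-i
            dp=r.inv().apply((p1-p)/k)/10; dr=(r.inv()*rt).as_rotvec(degrees=True)/k
            dp=dp.round(2); dr=dr.round(1)
            out.append(" ".join(f"{v:g}" for v in [w,*dp,*dr]))
            p=p+r.apply(dp*10); r=r*R.from_rotvec(dr,degrees=True)
    print("; ".join(out)); print(len(out),"rows; end",p.round(1))
def st():
    o=get_obs(); r=R.from_rotvec(o["orientation"]).as_matrix()
    print("t",round(o["t"],2),o["ee_pos"].round(1),"yang",np.degrees(np.arctan2(r[1,1],r[0,1])).round(2),"z",r[:,2].round(4),"F",o["ft_force"].round(1),"M",o["moment"].round(2),"w",round(o["width"],1),"q",o["qpos"].round(2))
E
python3 -c "
from plan import *
rows([(585.5,-179.3,225,-67,17,5)])"
```

```text
5 -3.6 -3.66 -0.01 -0 0 8.2; 5 -4.09 -3.11 -0.01 -0 0 8.2; 5 -4.49 -2.49 -0.01 -0 0 8.2; 5 -4.8 -1.83 -0.01 -0 0 8.2; 5 -5.01 -1.12 -0.01 -0 0 8.2; 5 -5.12 -0.4 -0.01 0 0 8.2; 5 -5.12 0.34 -0.01 0 0 8.2; 5 -5.02 1.06 -0.01 0 0 8.2; 5 -4.82 1.77 -0.02 0 0 8.2; 5 -4.52 2.44 -0.01 0 0 8.2; 5 -4.12 3.06 -0.02 0 0 8.2; 5 -3.64 3.61 -0.01 0 0 8.3; 5 -3.08 4.1 -0.02 0 0 8.2; 5 -2.47 4.5 -0.01 0 0 8.3; 5 -1.79 4.81 -0.02 0 0 8.2; 5 -1.09 5.02 -0.01 0 0 8.3; 5 -0.35 5.12 -0.02 0 0 8.2
17 rows; end [ 585.5 -179.3  225. ]
```

Request:
play_rows(plan="5 -3.6 -3.66 0 0 0 8.2; 5 -4.09 -3.11 0 0 0 8.2; 5 -4.49 -2.49 0 0 0 8.2; 5 -4.8 -1.83 0 0 0 8.2; 5 -5.01 -1.12 0 0 0 8.2; 5 -5.12 -0.4 0 0 0 8.2; 5 -5.12 0.34 0 0 0 8.2; 5 -5.02 1.06 0 0 0 8.2; 5 -4.82 1.77 0 0 0 8.2; 5 -4.52 2.44 0 0 0 8.2; 5 -4.12 3.06 0 0 0 8.2; 5 -3.64 3.61 0 0 0 8.3; 5 -3.08 4.1 0 0 0 8.2; 5 -2.47 4.5 0 0 0 8.3; 5 -1.79 4.81 0 0 0 8.2; 5 -1.09 5.02 0 0 0 8.3; 5 -0.35 5.12 0 0 0 8.2; 5 0 0 0 0 0 0")

```text
t: 2.4
ee_pos: [586.6, -181.7, 222.2]
orientation: [3.079, 0.62, 0.001]
ft_force: [-0.8, 0.1, 0.3]
width: 50.0
```

```bash
python3 -c "
from plan import *
st(); rows([(585.5,-179.3,146,-67,5,5)])"
```

```text
t 2.4 [ 586.6 -181.7  222.2] yang -67.22 z [ 5.e-04 -5.e-04 -1.e+00] F [-0.8  0.1  0.3] M [0.01 0.15 0.01] w 50.0 q [-0.32  0.41  1.66 -0.    1.08  0.85]
5 -0 -0.05 1.52 0 -0 -0; 5 -0 -0.06 1.53 0 -0 -0.1; 5 -0 -0.05 1.52 0 -0 -0; 5 -0.01 -0.06 1.53 0 -0 -0.1; 5 -0 -0.05 1.52 0 -0 -0
5 rows; end [ 585.5 -179.3  146. ]
```

Request:
play_rows(plan="5 0 -0.05 1.52 0 0 0; 5 0 -0.06 1.53 0 0 0; 5 0 -0.05 1.52 0 0 0; 5 0 -0.06 1.53 0 0 0; 5 0 -0.05 1.52 0 0 0; 5 0 0 0 0 0 0; 0 0 0 0 0 0 0; 0 0 0 0 0 0 0; 0 0 0 0 0 0 0; 0 0 0 0 0 0 0; 0 0 0 0 0 0 0")

```text
t: 3.78
ee_pos: [586.6, -180.6, 147.0]
orientation: [3.071, 0.625, 0.006]
ft_force: [5.9, -19.0, -7.5]
width: 14.0
```

```bash
python3 -c "
from plan import *
st()"
```

```text
t 3.77 [ 586.6 -180.6  147. ] yang -66.98 z [ 0.0052 -0.0065 -1.    ] F [  5.9 -19.   -7.5] M [-2.65 -0.6  -0.06] w 14.0 q [-0.32  0.5   1.71 -0.01  0.93  0.86]
```

Request:
play_rows(plan="0 0 0.15 0 0 0 0; 0 0 0 0 0 0 5; 0 0 0 0 0 0 5; 0 0 0 0 0 0 5; 0 0 0 0 0 0 5; 0 0 0 0 0 0 5; 0 0 0 0 0 0 5; 0 0 0 0 0 0 5; 0 0 0 0 0 0 0; 0 0 0 0 0 0 0")

```text
t: 5.03
ee_pos: [587.4, -180.4, 147.2]
orientation: [3.121, -0.325, 0.009]
ft_force: [5.2, -10.4, -6.1]
width: 15.3
```

```bash
python3 - <<'E'
from plan import *
st()
im=get_image("top"); save(im,"pics/top2.png",(300,110,460,260),5)
P=cloud(im); z=P[...,2]
b=P[(z>22)&(z<36)&(np.hypot(P[...,0]-402,P[...,1]+139)<22)]; print("block",b.mean(0))
pix=im["pixels"].astype(int); r=np.hypot(P[...,0]-586,P[...,1]+180); d_=pix.max(-1)<70
lg=P[d_&(z>120)&(z<142)&(r>140)&(r<200)]; a=np.degrees(np.arctan2(lg[:,1]+180,lg[:,0]-586))
for c in(-102,-12,78):
    s=lg[abs(a-c)<22]; print(c,len(s),s.mean(0).round(1), cv2.minAreaRect(s[:,:2].astype(np.float32)) if len(s)>5 else "")
E
```

```text
t 5.03 [ 587.4 -180.4  147.2] yang -101.88 z [ 0.0051 -0.0047 -1.    ] F [  5.2 -10.4  -6.1] M [-1.57 -0.92  0.69] w 15.3 q [-0.32  0.5   1.71 -0.    0.93  1.46]
block [nan nan nan]
-102 86 [ 569.4 -350.6  134.2] ((570.3209228515625, -351.5435485839844), (16.915002822875977, 60.133060455322266), 80.21342468261719)
-12 72 [ 755.2 -186.4  133.9] ((752.592041015625, -195.37464904785156), (62.01057434082031, 21.67288589477539), 89.85423278808594)
78 154 [599.7 -13.8 134. ] ((600.9262084960938, -13.555850982666016), (23.83013343811035, 61.86677551269531), 89.10601806640625)<stdin>:5: RuntimeWarning: Mean of empty slice.
  ret = um.true_divide(
```

View pics/top2.png

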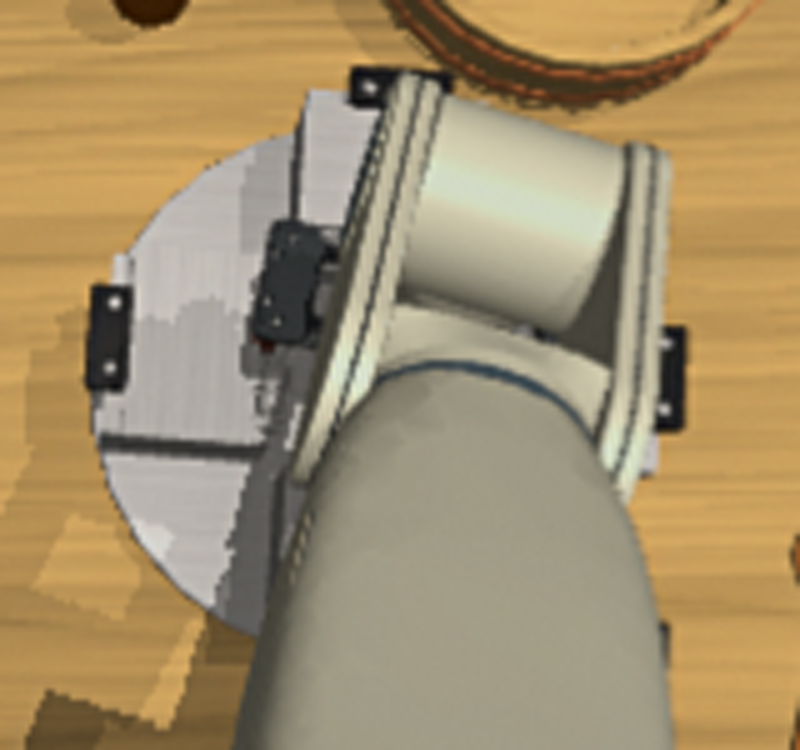

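The view shows the arm over the caddy. The lid grips sit at (110,338) and (672,380), so their line is about 85° and the table is at about -5°. It has slipped about 7° in the grip, so I'll keep turning.

Request:
play_rows(plan="0 0 0 0 0 0 4; 0 0 0 0 0 0 4; 0 0 0 0 0 0 4; 0 0 0 0 0 0 2; 0 0 0 0 0 0 0; 0 0 0 0 0 0 0")

```text
t: 5.82
ee_pos: [586.6, -180.2, 147.0]
orientation: [3.058, -0.707, 0.007]
ft_force: [3.7, -9.6, -4.2]
width: 13.6
```

```bash
cat >> plan.py <<'E'
def table():
    im=get_image("top"); P=cloud(im); z=P[...,2]
    pix=im["pixels"].astype(int); r=np.hypot(P[...,0]-586,P[...,1]+180); d_=pix.max(-1)<70
    lg=P[d_&(z>120)&(z<142)&(r>135)&(r<200)]; a=np.degrees(np.arctan2(lg[:,1]+180,lg[:,0]-586))
    c=[]
    for k in(-100,80):
        s=lg[abs(a-k)<28]; c.append(np.array(cv2.minAreaRect(s[:,:2].astype(np.float32))[0])); print(len(s),c[-1])
    d=c[1]-c[0]; print("table x angle",np.degrees(np.arctan2(d[1],d[0]))-90,"mid",(c[0]+c[1])/2,np.hypot(*d))
    return im,P
E
python3 -c "
from plan import *
st(); table()"
```

```text
t 5.83 [ 586.6 -180.2  147. ] yang -116.04 z [ 0.0037 -0.0035 -1.    ] F [ 3.7 -9.6 -4.2] M [-1.34 -0.32  0.23] w 13.6 q [-0.32  0.5   1.71 -0.    0.93  1.71]
73 [ 511.61962891 -336.13015747]
148 [644.36846924 -25.43359375]
table x angle -23.135178312037127 mid [ 577.99404907 -180.78187561] 337.8677393853282
```

Request:
play_rows(plan="0 0 0 0 0 0 -3; 0 0 0 0 0 0 -3; 0 0 0 0 0 0 -2; 0 0 0 0 0 0 0; 0 0 0 0 0 0 0")

```text
t: 6.5
ee_pos: [586.4, -180.1, 147.0]
orientation: [3.1, -0.494, 0.006]
ft_force: [4.0, -9.6, -3.8]
width: 14.6
```

```bash
python3 -c "
from plan import *
st(); table()"
```

```text
t 6.5 [ 586.4 -180.1  147. ] yang -108.09 z [ 0.0034 -0.0031 -1.    ] F [ 4.  -9.6 -3.8] M [-1.51 -0.25 -0.68] w 14.6 q [-0.32  0.5   1.71 -0.    0.93  1.57]
75 [ 524.28222656 -339.56832886]
144 [646.53790283 -24.97915268]
table x angle -21.237126809395306 mid [ 585.4100647  -182.27374077] 337.5097037841425
```

Request:
play_rows(plan="0 0 0 0 0 0 -3; 0 0 0 0 0 0 -3; 0 0 0 0 0 0 0; 0 0 0 0 0 0 0")

```text
t: 7.05
ee_pos: [585.7, -179.9, 147.0]
orientation: [3.122, -0.33, 0.003]
ft_force: [0.3, -8.5, -1.3]
width: 15.3
```

```bash
python3 -c "
from plan import *
st(); im,P=table(); save(im,'pics/top3.png',(300,110,460,260),5)"
```

```text
t 7.05 [ 585.7 -179.9  147. ] yang -102.06 z [ 0.0019 -0.0028 -1.    ] F [ 0.3 -8.5 -1.3] M [-1.39  0.11 -0.47] w 15.3 q [-0.32  0.5   1.71 -0.    0.93  1.47]
81 [ 531.96984863 -342.675354  ]
144 [638.26544189 -21.91783905]
table x angle -18.334641583345487 mid [ 585.11764526 -182.29659653] 337.9114329910697
```

Request:
play_rows(plan="0 0 0 0 0 0 -1.5; 0 0 0 0 0 0 0; 0 0 0 0 0 0 0")

```text
t: 7.48
ee_pos: [585.9, -180.1, 147.0]
orientation: [3.125, -0.288, 0.004]
ft_force: [0.7, -9.9, -2.2]
width: 14.8
```

```bash
python3 -c "
from plan import *
st(); im,P=table()"
```

```text
t 7.47 [ 585.9 -180.1  147. ] yang -100.52 z [ 0.0023 -0.0033 -1.    ] F [ 0.7 -9.9 -2.2] M [-1.54  0.03 -0.23] w 14.8 q [-0.32  0.5   1.71 -0.    0.93  1.44]
86 [ 544.43188477 -346.1550293 ]
145 [625.70062256 -17.97430611]
table x angle -13.908590381314383 mid [ 585.06625366 -182.0646677 ] 338.09347053170904
```

It's now within the detent's catch range. I'll release the handle and let it pull in.

Request:
play_rows(plan="5 0 0 0 0 0 0; 5 0 0 0 0 0 0; 5 0 0 0 0 0 0; 5 0 0 -3 0 0 0; 5 0 0 -4 0 0 0; 5 0 0 -4 0 0 0; 5 0 0 0 0 0 0")

```text
t: 8.4
ee_pos: [587.1, -178.2, 260.1]
orientation: [3.127, -0.287, 0.01]
ft_force: [0.0, 0.6, -0.6]
width: 50.1
```

```bash
python3 -c "
from plan import *
st(); im,P=table()
rows([(479,292,225,0.5,14,6)])"
```

```text
t 8.4 [ 587.1 -178.2  260.1] yang -100.48 z [ 0.0063 -0.0019 -1.    ] F [ 0.   0.6 -0.6] M [-0.01  0.15  0.  ] w 50.1 q [-0.31  0.36  1.63  0.    1.14  1.44]
0 [0. 0.]
152 [620.7479248  -16.90514755]
table x angle -91.55997985254308 mid [310.3739624   -8.45257378] 620.978075428672
6 -1.36 -3.16 0.23 0 -0 -7.2; 6 -0.95 -3.31 0.23 0 -0 -7.2; 6 -0.53 -3.4 0.23 0 -0 -7.2; 6 -0.1 -3.44 0.23 0 -0 -7.2; 6 0.33 -3.43 0.23 0 -0 -7.2; 6 0.76 -3.36 0.23 0 -0 -7.2; 6 1.17 -3.24 0.23 0 -0 -7.2; 6 1.57 -3.06 0.23 0 -0 -7.2; 6 1.94 -2.84 0.23 0 -0 -7.2; 6 2.28 -2.58 0.23 0 -0 -7.2; 6 2.58 -2.27 0.23 0 0 -7.2; 6 2.85 -1.93 0.23 0.1 0 -7.3; 6 3.07 -1.56 0.23 0 0 -7.2; 6 3.24 -1.15 0.24 0.1 0 -7.3
14 rows; end [479. 292. 225.]
```

Request:
play_rows(plan="6 -1.36 -3.16 0.23 0 0 -7.2; 6 -0.95 -3.31 0.23 0 0 -7.2; 6 -0.53 -3.4 0.23 0 0 -7.2; 6 -0.1 -3.44 0.23 0 0 -7.2; 6 0.33 -3.43 0.23 0 0 -7.2; 6 0.76 -3.36 0.23 0 0 -7.2; 6 1.17 -3.24 0.23 0 0 -7.2; 6 1.57 -3.06 0.23 0 0 -7.2; 6 1.94 -2.84 0.23 0 0 -7.2; 6 2.28 -2.58 0.23 0 0 -7.2; 6 2.58 -2.27 0.23 0 0 -7.2; 6 2.85 -1.93 0.23 0.1 0 -7.3; 6 3.07 -1.56 0.23 0 0 -7.2; 6 3.24 -1.15 0.24 0.1 0 -7.3; 6 0 0 0 0 0 0")

```text
t: 10.32
ee_pos: [476.9, 293.2, 222.5]
orientation: [-2.206, -2.232, 0.007]
ft_force: [0.2, -0.6, 0.3]
width: 60.2
```

```bash
python3 - <<'E'
from plan import *
st()
im,P=table(); save(im,'pics/top4.png',(300,110,460,260),5)
pix=im["pixels"].astype(int); z=P[...,2]; r=np.hypot(P[...,0]-586,P[...,1]+180)
hb=P[(pix.max(-1)<70)&(z>165)&(z<185)&(r<60)]; print("bar",cv2.minAreaRect(hb[:,:2].astype(np.float32)))
rows([(479,292,113,0.5,6,6)])
print("hinge px", proj(im,[[586-68*np.cos(.21),-180+68*np.sin(.21),127]]))
E
```

```text
t 10.32 [476.9 293.2 222.5] yang 0.67 z [-6.e-03 -7.e-04 -1.e+00] F [ 0.2 -0.6  0.3] M [-0.05  0.01 -0.04] w 60.2 q [0.53 0.33 1.77 0.   1.04 0.52]
145 [ 550.74682617 -343.46389771]
145 [621.27667236 -17.09610367]
table x angle -12.194403446075128 mid [ 586.01174927 -180.28000069] 333.90177625803835
bar ((586.3569946289062, -180.1370086669922), (13.389803886413574, 77.14596557617188), 76.49119567871094)
6 -0 0.04 1.83 -0.1 0 0; 6 -0 0.04 1.83 -0 0 0; 6 -0 0.04 1.83 -0.1 0 0; 6 -0 0.03 1.83 -0 0 0; 6 -0 0.03 1.83 -0.1 0 0; 6 -0.01 0.03 1.82 -0 0.1 0
6 rows; end [479. 292. 113.]
hinge px [[372.6238076  203.61615048]]
```

View pics/top4.png

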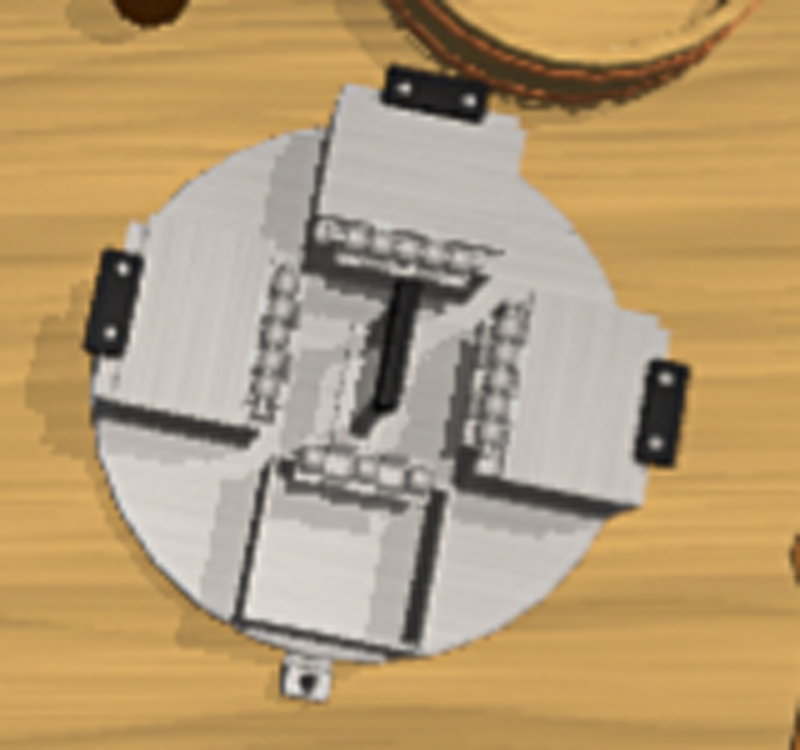

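The open well now sits over the index block: block at (305,680), hinge at (365,470). The table reads -12.2°, against about -12.1° for the block direction. Next is the lid.

Request:
play_rows(plan="6 0 0.04 1.83 0 0 0; 6 0 0.04 1.83 0 0 0; 6 0 0.04 1.83 -0.1 0 0; 6 0 0.03 1.83 0 0 0; 6 0 0.03 1.83 -0.1 0 0; 6 -0.01 0.03 1.7 0 0 0; 6 0 0 0 0 0 0; 0 0 0 0 0 0 0; 0 0 0 0 0 0 0; 0 0 0 0 0 0 0; 0 0 0 0 0 0 0; 0 0 0 0 0 0 0; 0 0 0 0 0 0 0")

```text
t: 12.0
ee_pos: [480.6, 292.1, 115.9]
orientation: [-2.211, -2.231, -0.002]
ft_force: [1.7, -0.6, -0.1]
width: 13.7
```

```bash
python3 - <<'E'
from plan import *
st()
im=get_image("scene"); save(im,'pics/sc5.png',(300,180,460,340),4)
E
```

```text
t 12.0 [480.6 292.1 115.9] yang 0.51 z [ 9.e-04  9.e-04 -1.e+00] F [ 1.7 -0.6 -0.1] M [-0.09 -0.14  0.  ] w 13.7 q [0.52 0.48 1.84 0.   0.82 0.52]
```

View pics/sc5.png

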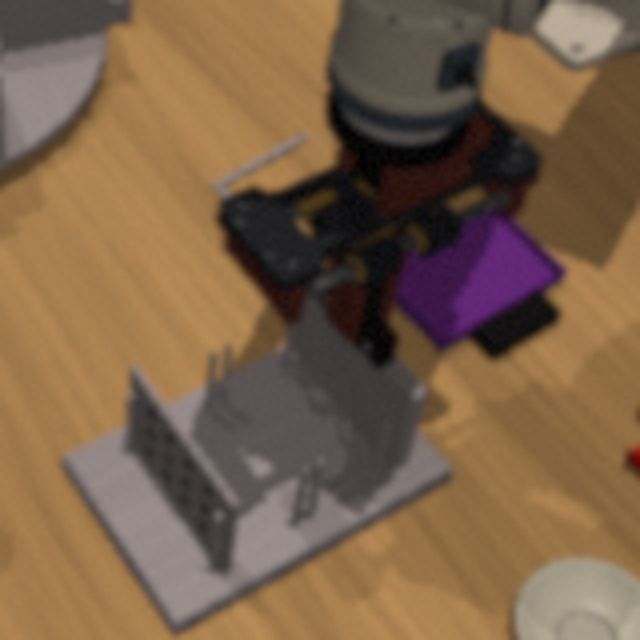

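The fingers hold the grip at 13.7 mm, seen at about (375,340). The lid is still in its slot and the purple look-alike is untouched. Lifting now.

Request:
play_rows(plan="0 0 0 -1 0 0 0; 0 0 0 -2 0 0 0; 0 0 0 -2.5 0 0 0; 0 0 0 -2.5 0 0 0; 0 0 0 -2.5 0 0 0; 0 0 0 -2.5 0 0 0; 0 0 0 -2.5 0 0 0; 0 0 0 -1.5 0 0 0; 0 0 0 0 0 0 0; 0 0 0 0 0 0 0")

```text
t: 13.3
ee_pos: [479.5, 291.6, 284.7]
orientation: [-2.211, -2.231, 0.002]
ft_force: [0.3, 0.5, -3.4]
width: 13.7
```

```bash
cat >> plan.py <<'E'
def lid():
    "lid points in the tool-aligned frame (along tool y=u outward..., along x) relative to TCP"
    o=get_obs(); r=R.from_rotvec(o["orientation"]).as_matrix(); t=np.array(o["ee_pos"])
    for n in("scene","top"):
        im=get_image(n);P=cloud(im);q=(P-t)@r   # tool coords: x along lid width, y thickness, z down
        m=(abs(q[...,0])<75)&(abs(q[...,1])<18)&(q[...,2]>-5)&(q[...,2]<115)
        s=q[m]; print(n,m.sum())
        for lo in range(-5,115,10):
            k=s[(s[:,2]>=lo)&(s[:,2]<lo+10)]
            if len(k)>3: print(f" z{lo}: n{len(k)} x {k[:,0].min():.0f}..{k[:,0].max():.0f}  y",np.percentile(k[:,1],[5,50,95]).round(1),"zmax",k[:,2].max().round(1))
E
python3 - <<'E'
from plan import *
st(); lid()
save(get_image("scene"),'pics/sc6.png',(280,120,480,320),4)
E
```

```text
t 13.3 [479.5 291.6 284.7] yang 0.51 z [-1.6e-03 -3.0e-04 -1.0e+00] F [ 0.3  0.5 -3.4] M [-0.11  0.11  0.  ] w 13.7 q [0.52 0.26 1.71 0.   1.17 0.52]
scene 1228
 z-5: n66 x -31..47  y [-4.1  5.5 13.9] zmax 4.7
 z5: n133 x -53..60  y [-11.3  -2.7   4.7] zmax 14.8
 z15: n132 x -51..60  y [-5.5  0.2  1.3] zmax 24.9
 z25: n150 x -58..59  y [-6.5  0.2  1.5] zmax 35.0
 z35: n144 x -58..60  y [-4.3  0.5  1.8] zmax 45.0
 z45: n137 x -58..60  y [-5.1  0.6  1.9] zmax 55.0
 z55: n138 x -56..60  y [-5.2  0.8  2. ] zmax 64.9
 z65: n126 x -59..60  y [-3.4  0.8  2.3] zmax 74.9
 z75: n121 x -55..60  y [-3.5  0.8  2.1] zmax 85.0
 z85: n56 x -20..45  y [-0.   3.7  7.3] zmax 94.7
 z95: n25 x -21..24  y [-4.8  0.6  7.3] zmax 100.4
top 124
 z-5: n5 x -32..-10  y [-5.   1.6 11.9] zmax 0.9
 z5: n77 x -59..-8  y [-10.6  -7.2   0. ] zmax 14.9
 z25: n4 x -59..-58  y [-8.4 -4.9 -1.4] zmax 28.2
 z35: n5 x -59..-58  y [-10.   -5.3  -0.2] zmax 39.8
 z45: n5 x -59..-58  y [-8.4 -3.9  1.1] zmax 53.0
 z75: n4 x -59..-58  y [-8.9 -5.2  1.2] zmax 79.9
 z85: n12 x -22..14  y [-6.9 -4.3 -3.8] zmax 92.6
 z95: n4 x -22..16  y [-6.4 -4.9 -3.1] zmax 100.1
```

View pics/sc6.png

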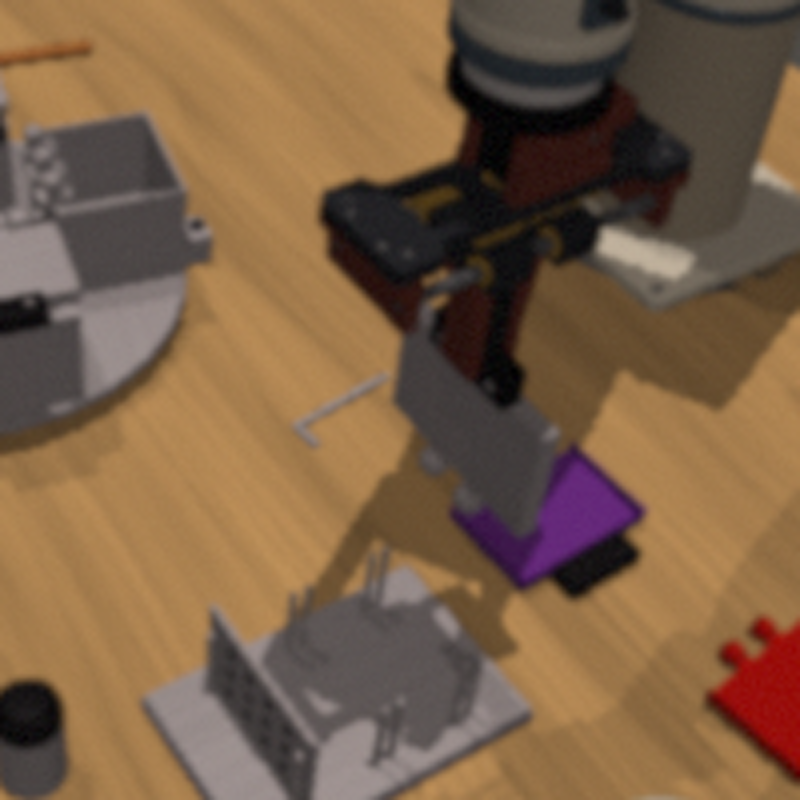

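The lid hangs square below the fingers, with its knuckles at (432,462) and (470,500). The drain plate and pin are undisturbed. I'll carry it over the hinge.

```bash
python3 -c "
from plan import *
rows([(519.5,-165.8,275,-12.4,15,0)])"
```

```text
0 -3.05 0.24 0.06 -0 0 0.9; 0 -3.05 0.29 0.07 -0 0 0.9; 0 -3.04 0.33 0.06 -0 0 0.9; 0 -3.04 0.38 0.07 -0 0 0.9; 0 -3.03 0.43 0.06 -0 0 0.8; 0 -3.02 0.47 0.07 -0 0 0.9; 0 -3.02 0.52 0.06 -0 0 0.8; 0 -3.01 0.56 0.07 -0 0 0.9; 0 -3 0.61 0.06 -0 0 0.8; 0 -2.99 0.65 0.07 -0 0 0.9; 0 -2.98 0.7 0.06 -0 0 0.8; 0 -2.97 0.74 0.07 -0 0 0.9; 0 -2.96 0.78 0.06 -0 0 0.8; 0 -2.95 0.83 0.07 -0 0 0.9; 0 -2.93 0.87 0.06 -0.1 0 0.8
15 rows; end [ 519.5 -165.8  275. ]
```

Request:
play_rows(plan="0 -1.2 0.1 0 0 0 0; 0 -2.4 0.24 0 0 0 0.9; 0 -3.05 0.29 0.07 0 0 0.9; 0 -3.04 0.33 0.06 0 0 0.9; 0 -3.04 0.38 0.07 0 0 0.9; 0 -3.03 0.43 0.06 0 0 0.8; 0 -3.02 0.47 0.07 0 0 0.9; 0 -3.02 0.52 0.06 0 0 0.8; 0 -3.01 0.56 0.07 0 0 0.9; 0 -3 0.61 0.06 0 0 0.8; 0 -2.99 0.65 0.07 0 0 0.9; 0 -2.98 0.7 0.06 0 0 0.8; 0 -2.97 0.74 0.07 0 0 0.9; 0 -2.96 0.78 0.06 0 0 0.8; 0 -2.95 0.83 0.07 0 0 0.9; 0 -1.6 0.5 0.06 0 0 0.8; 0 -0.6 0.2 0 0 0 0; 0 0 0 0 0 0 0; 0 0 0 0 0 0 0")

```text
t: 15.82
ee_pos: [520.7, -162.7, 276.3]
orientation: [-2.447, -1.969, -0.001]
ft_force: [0.0, 0.2, -3.5]
width: 13.7
```

```bash
python3 - <<'E'
from plan import *
st(); lid(); rows([(519.5,-165.8,240,-12.4,3,0)])
save(get_image("scene"),'pics/sc7.png',(190,90,370,225),4.4)
E
```

```text
t 15.82 [ 520.7 -162.7  276.3] yang -12.34 z [-1.e-04  9.e-04 -1.e+00] F [ 0.   0.2 -3.5] M [-0.06  0.09  0.04] w 13.7 q [-0.33  0.25  1.75  0.    1.14 -0.11]
scene 315
 z-5: n28 x -3..54  y [-11.5  -0.9   7.6] zmax 4.7
 z5: n41 x 28..60  y [-12.6  -6.2  -1.7] zmax 14.7
 z15: n23 x -32..59  y [-10.6  -2.2  -1.7] zmax 24.9
 z25: n32 x -34..59  y [-10.   -1.9  -1.1] zmax 34.9
 z35: n31 x -53..59  y [-9.8 -1.7 -0.6] zmax 45.0
 z45: n37 x -52..60  y [-9.  -1.6  0.8] zmax 54.5
 z55: n30 x -54..59  y [-7.3 -1.5  1. ] zmax 64.7
 z65: n32 x -55..60  y [-7.6 -1.2  1.5] zmax 75.0
 z75: n29 x -59..59  y [-7.5 -1.3  1.7] zmax 85.0
 z85: n18 x -21..22  y [-1.1  3.   7.4] zmax 94.2
 z95: n14 x -16..23  y [-2.8  0.2  5.6] zmax 100.8
top 50
 z5: n28 x 40..57  y [-9.6 -4.   0. ] zmax 10.7
 z65: n8 x -59..57  y [-10.1  -3.1  -0.6] zmax 74.1
0 -0.11 -0.02 1.21 -0 -0 0; 0 -0.11 -0.02 1.21 -0 -0 0; 0 -0.11 -0.02 1.22 -0 -0 0.1
3 rows; end [ 519.5 -165.8  240. ]
```

View pics/sc7.png

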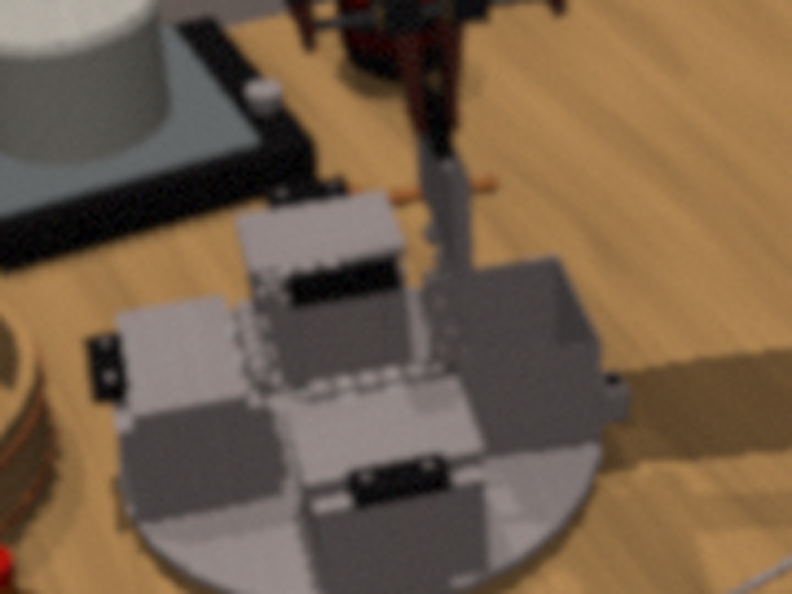

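The lid is upright at (445,210), above the open well's hinge line at (440,320). I'll lower it in stages.

Request:
play_rows(plan="0 -0.11 -0.02 1.21 0 0 0; 0 -0.11 -0.02 1.21 0 0 0; 0 -0.11 -0.02 1 0 0 0; 0 0 0 0 0 0 0; 0 0 0 0 0 0 0")

```text
t: 16.6
ee_pos: [519.7, -166.7, 242.2]
orientation: [-2.448, -1.968, -0.001]
ft_force: [0.1, -0.1, -3.1]
width: 13.8
```

```bash
python3 -c "
from plan import *
st(); rows([(519.5,-165.8,226,-12.4,4,0)])"
```

```text
t 16.6 [ 519.7 -166.7  242.2] yang -12.4 z [ 3.e-04  6.e-04 -1.e+00] F [ 0.1 -0.1 -3.1] M [-0.07  0.1   0.03] w 13.8 q [-0.33  0.28  1.79  0.    1.07 -0.12]
0 0.02 -0.01 0.41 0 -0 -0; 0 0.02 -0.01 0.4 0 -0 -0; 0 0.02 -0.01 0.41 0 -0 -0; 0 0.02 -0.01 0.4 0 -0 -0
4 rows; end [ 519.5 -165.8  226. ]
```

Request:
play_rows(plan="0 0.02 0 0.4 0 0 0; 0 0.02 0 0.4 0 0 0; 0 0.02 0 0.4 0 0 0; 0 0 0 0.2 0 0 0; 0 0 0 0 0 0 0")

```text
t: 17.23
ee_pos: [519.5, -165.9, 227.9]
orientation: [-2.448, -1.968, -0.0]
ft_force: [-0.6, 0.8, -3.8]
width: 13.8
```

```bash
python3 -c "
from plan import *
st()"
```

```text
t 17.23 [ 519.5 -165.9  227.9] yang -12.39 z [-3.e-04  8.e-04 -1.e+00] F [-0.6  0.8 -3.8] M [-0.06  0.08 -0.01] w 13.8 q [-0.33  0.3   1.8   0.    1.04 -0.12]
```

Request:
play_rows(plan="0 0 0 0.15 0 0 0; 0 0 0 0.15 0 0 0; 0 0 0 0 0 0 0; 0 0 0 0 0 0 0")

```text
t: 17.73
ee_pos: [519.6, -166.0, 225.2]
orientation: [-2.448, -1.968, -0.001]
ft_force: [-0.8, 0.2, -2.9]
width: 13.6
```

```bash
python3 -c "
from plan import *
st()"
```

```text
t 17.73 [ 519.6 -166.   225.2] yang -12.39 z [ 1.e-04  6.e-04 -1.e+00] F [-0.8  0.2 -2.9] M [-0.04  0.08 -0.02] w 13.6 q [-0.33  0.3   1.8   0.    1.03 -0.12]
```

Request:
play_rows(plan="0 0 0 0.1 0 0 0; 0 0 0 0 0 0 0; 0 0 0 0 0 0 0")

```text
t: 18.1
ee_pos: [519.6, -166.0, 224.1]
orientation: [-2.448, -1.968, -0.001]
ft_force: [-0.2, 1.1, -3.3]
width: 13.8
```

```bash
python3 -c "
from plan import *
st()"
```

```text
t 18.1 [ 519.6 -166.   224.1] yang -12.39 z [ 0.e+00  6.e-04 -1.e+00] F [-0.2  1.1 -3.3] M [-0.03  0.05 -0.  ] w 13.8 q [-0.33  0.31  1.81  0.    1.03 -0.12]
```

Request:
play_rows(plan="0 0 0 0.1 0 0 0; 0 0 0 0 0 0 0; 0 0 0 0 0 0 0")

```text
t: 18.48
ee_pos: [519.6, -165.9, 223.1]
orientation: [-2.448, -1.968, -0.001]
ft_force: [-0.6, 0.2, -3.7]
width: 13.7
```

```bash
python3 -c "
from plan import *
st()"
```

```text
t 18.48 [ 519.6 -165.9  223.1] yang -12.39 z [ 0.e+00  7.e-04 -1.e+00] F [-0.6  0.2 -3.7] M [-0.08  0.09 -0.02] w 13.7 q [-0.33  0.31  1.81  0.    1.03 -0.12]
```

Request:
play_rows(plan="0 0 0 0.1 0 0 0; 0 0 0 0 0 0 0; 0 0 0 0 0 0 0")

```text
t: 18.85
ee_pos: [520.0, -166.1, 222.8]
orientation: [2.448, 1.968, 0.002]
ft_force: [-0.6, 0.9, 5.4]
width: 13.8
```

```bash
python3 -c "
from plan import *
st()"
```

```text
t 18.85 [ 520.  -166.1  222.8] yang -12.39 z [ 1.1e-03  3.0e-04 -1.0e+00] F [-0.6  0.9  5.4] M [0.04 0.39 0.05] w 13.8 q [-0.33  0.31  1.81  0.    1.03 -0.12]
```

Contact came at TCP z 222.8, where 222.9 was expected, with about 9 N of push. Now I'll verify by picture.

```bash
python3 - <<'E'
from plan import *
try: im,P=table()
except Exception as e: print(e)
lid()
save(get_image("scene"),'pics/sc8.png',(230,110,350,200),6.6)
st()
E
```

```text
0 [0. 0.]
147 [621.52624512 -17.07254601]
table x angle -91.57344750401278 mid [310.76312256  -8.536273  ] 621.7606816103537
scene 411
 z-5: n22 x 2..46  y [-4.5  1.5 10.9] zmax 4.5
 z5: n39 x 18..59  y [-10.2  -4.8   0.8] zmax 14.9
 z15: n18 x 12..60  y [-9.1 -1.   1.1] zmax 24.7
 z25: n30 x -32..60  y [-8.5 -1.8  1.1] zmax 34.8
 z35: n27 x -48..60  y [-9.9 -1.8  1.2] zmax 44.6
 z45: n35 x -51..60  y [-10.5  -1.3   1.3] zmax 54.9
 z55: n28 x -56..61  y [-8.7 -1.3  1.5] zmax 64.8
 z65: n31 x -55..60  y [-8.7  0.3  1.5] zmax 75.0
 z75: n29 x -58..59  y [-9.8  0.5  1.7] zmax 85.0
 z85: n51 x -37..68  y [ 1.1  5.3 11.9] zmax 94.7
 z95: n39 x -74..54  y [-5.7  7.8 12.4] zmax 104.9
 z105: n62 x -70..58  y [-12.8   1.2  12.6] zmax 114.9
top 79
 z5: n29 x 40..57  y [-10.3  -4.5   0.5] zmax 12.3
 z65: n4 x 36..50  y [-1.5 -1.3 -1. ] zmax 72.3
 z75: n6 x 34..57  y [-9.4 -1.7 -0.8] zmax 84.2
 z85: n5 x 35..64  y [-6.2 -4.4 13.9] zmax 90.9
 z95: n6 x 37..69  y [-10.5  -3.7  13.5] zmax 103.1
 z105: n22 x 32..74  y [-14.3  -3.4  16.5] zmax 113.1
t 19.05 [ 520.  -166.1  222.8] yang -12.39 z [ 1.1e-03  3.0e-04 -1.0e+00] F [-1.5  0.2  5.7] M [ 0.01  0.39 -0.03] w 13.9 q [-0.33  0.31  1.81  0.    1.03 -0.12]
```

View pics/sc8.png

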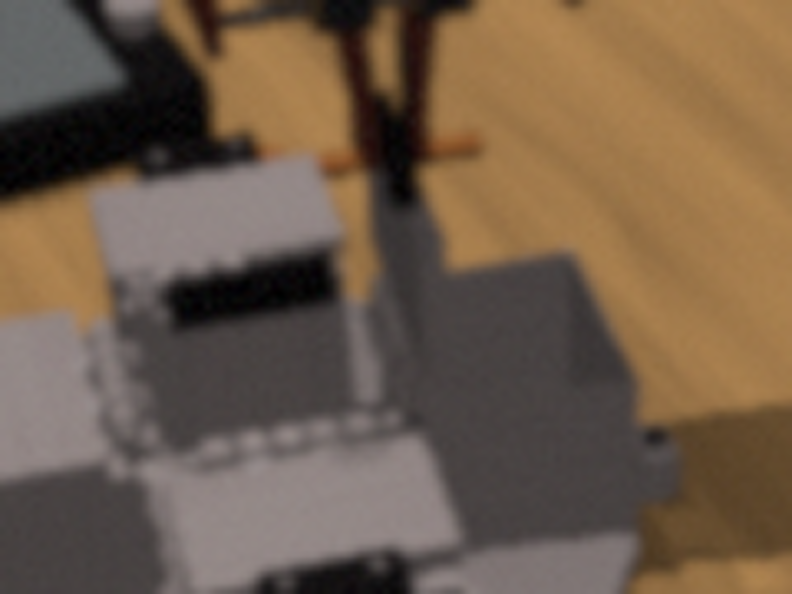

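Request:
play_rows(plan="0 0 0 0.06 0 0 0; 0 0 0 0 0 0 0; 0 0 0 0 0 0 0; 0 0 0 0 0 0 0")

```text
t: 19.55
ee_pos: [520.3, -166.2, 222.7]
orientation: [2.447, 1.968, 0.002]
ft_force: [-2.1, 0.3, 9.5]
width: 13.8
```

```bash
python3 -c "
from plan import *
st()"
```

```text
t 19.55 [ 520.3 -166.2  222.7] yang -12.39 z [ 0.0018 -0.     -1.    ] F [-2.1  0.3  9.5] M [0.04 0.58 0.04] w 13.8 q [-0.33  0.31  1.81  0.    1.03 -0.12]
```

Request:
play_rows(plan="0 0 -0.07 0 0 0 0; 0 0 0 0 0 0 0; 0 0 0 0 0 0 0; 0 0 0 0 0 0 0")

```text
t: 20.05
ee_pos: [519.9, -166.1, 222.7]
orientation: [2.447, 1.968, 0.003]
ft_force: [-0.7, 1.0, 8.1]
width: 13.8
```

```bash
python3 -c "
from plan import *
st()"
```

```text
t 20.05 [ 519.9 -166.1  222.7] yang -12.39 z [ 2.6e-03 -2.0e-04 -1.0e+00] F [-0.7  1.   8.1] M [-0.03  0.34  0.06] w 13.8 q [-0.33  0.31  1.81  0.    1.03 -0.12]
```

The lid is seated on a hard floor with negligible side force, upright and still. Handing in.

```bash
python3 -c "
from workcell import *
print(close_job())"
```

```text
the job is handed in; nothing more can be done
None
```

The job is handed in at about 20 s of the 58 s limit. The open well is clicked in at the front station, and the arm is still holding its lid upright on the hinge, lipped underside outward.

- **Caddy:** I turned it by the carry handle. It slipped in the grip and overshot the detent by about 12°, so I turned it back and let the detent pull it in. The table then read -12.2° and the handle bar -13.5°, against about -12.1° for the index block. After seating, the one lid grip I could still see had not moved.
- **Lid:** It hit a hard stop with the fingertips at 222.7–222.8 mm; 222.9 mm was expected. At the end it was held with about 8 N upward force on the wrist and 1 N or less sideways, and the tool was within 0.2° of vertical.
- **Not confirmed:** The knuckles and pin holes were hidden in the last pictures, so seating is judged from height, force and stiffness, not seen directly.
- **Other things:** The bystanders and look-alikes in view in the later pictures had not moved. I did not take a final picture of the whole work surface.

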